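Check shot on a spring impact tester

ROBOT

A 6-joint arm with a two-finger parallel gripper is mounted at the origin on the work surface. World frame = base frame: x ahead of the robot, y to its left, z up, the work surface at z = 0. Lengths are in m, angles in degrees, forces in N, time in s.
With the tool pointing down it reaches from about 0.25 to 0.775 m from the base axis. Payload 4 kg.
Tool frame: the origin (TCP) lies at the very end of the fingers, on their centre line; the grasp point (between the pads) lies arm.tcp_to_grasp behind it (arm.tcp_to_grasp is the distance from the TCP to the grasp point, in m); z points along the fingers, y is the line along which they close (so a half turn about z gives the same grasp; the last joint's range is limited). The gripper opens to 94 mm and grips with 3 to 60 N. Pads are 16 mm wide; open, the fingers measure 119 mm over their backs; the gripper's body (75 mm by 177 mm) begins 78 mm behind the grasp point.
Start: joints at [-80.85, 4.996, 78.535, -0, 96.463, -5.907], TCP at [0.143, -0.531, 0.206] pointing down, gripper open.
Joint ranges: [-177.83, 177.83], [-43.37, 116.18], [15.69, 146.23], [-61.86, 241.86], [9.47, 152.12], [-147.06, 147.06]. Speed limits (degrees/s): [159.86, 159.86, 180, 180, 180, 180].

INTERFACE

Orientations are given as a 3x3 rotation matrix whose columns are the frame's x, y, z axes.
In Python, from station import arm gives the robot as it stands. The module is installed in compiled form; this text tells all that it offers.
- The arm moves only by the shell command python3 -m crank 'ROWS' [FORCE]. ROWS is a JSON object of lists of equal length, an entry for each row: "hand": the opening, from 0 (shut) to 1 (fully open); "slide": the shift along the tool's x, y, z in cm, a list of three; "twist": the turn, a rotation vector about the tool's x, y, z in degrees, a list of three. A call has 1 to 10 rows; each row shifts and turns the commanded pose from where the row before left it, along the tool's axes as they then stand; what a row does not reach is not made up. A row lasts 1/12 s, in which the tool goes at most 41.7 mm and 7.16 degrees, less where a joint would pass 70% of its speed; a pose out of reach is approached as far as the arm can. A call with a gripper value outside its range is refused whole. The fingers move at their own pace and stop on an object; FORCE is the grip in N (left out, the last holds). Time passes only in rows, so rows that do not move let the fingers close. It gives the time, the measured TCP pose, the force, the opening and the grip force at its end, in the units of the state.
- arm.sense(): the state, without advancing time (a new reading comes with each control period).
- arm.snapshot(name): name is "side" or "top" or "wrist"; returns a dict with "color" (480x640x3 uint8, red, green, blue), "fx", "fy", "cx", "cy" (pixels), "D" ([k1, k2, p1, p2, k3] as OpenCV has them; the pictures are not rectified), "world_from_camera" (4x4, takes a point from camera to world coordinates). Camera axes: x right, y up, looking along -z (the intrinsics and any distortion apply to the point x, -y, -z); pixel columns grow to the right and rows downward; lengths in m; the calibration is good to about 2 mm. A picture is of the moment at which its call begins. There is no depth.
- arm.close_job(): hands the job in; it is judged then, once.
The state is a dict: "clock": time; "joints": joint angles; "qvel": joint speeds; "joint_efforts": joint torques, N m; "eef_pos": TCP position; "eef_rot": TCP orientation; "wrist_force": force on the tool from outside, world axes, zero at the start; "torque": the same for the moment, N m; "grip_width": finger opening in m; "gripper_force": force on a finger pad.
Only numpy, scipy, OpenCV 4.12 (cv2) and the standard library are available. Lean on these libraries where they do the work, as an engineer would, in place of code of your own. Each camera call takes 0.05 s, during which the arm holds its last target. There are 200 camera calls.

TASK

Take the daily check shot on the bench impact tester: slide the drag indicator back until it rests against the striker's nose, draw the striker back by its T-handle until the sear holds it and let go of the handle, then press the trip pad so that the striker fires and throws the indicator out. The sear's catching point is set differently each time and must be felt: stop drawing at the first firm resistance of the rubber stop, press the trip pad gently, keep off the indicator once the striker is cocked, and leave everything else on the desk where it is.

Things in the scene. Friction and masses are not known exactly. Their poses are not given: they have to be found in the camera images.
- tester: fixed bench impact tester, grey base plate 400 x 90 x 14 mm. Origin: underside, 10 mm behind the plate's centre. +x is the firing direction, z up. A 12 mm striker rod runs along x at height 60 mm, y 0. Along x (mm): T-handle -147 at rest, rear bracket -109 to -99 (height 75), sear pivot cheeks -27 to -13 (height 100), barrel 5 to 115 (height 78), striker nose end 136 at rest
- handle (a point): T-handle at the rear end of the striker rod: steel crossbar 14 mm thick, 64 mm long along the tester's y, on a 12 x 14 mm stem that stands on the rod. Point: centre of the crossbar, 92 mm above the desk. The rod's top lies 26 mm below the crossbar's centre. Pull it along the tester's -x
- striker (a joint): draw of the striker in m: 0 at rest, grows as the handle is drawn. Spring 0.25 N per mm. The sear catches somewhere between 38 and 58 mm (unknown); about 22 to 14 mm earlier the tooth climbs the collar (adds up to 5 N), then slides on it (1 to 2 N). About 3 mm past the catch the rubber stop adds 5 N per mm. Once caught, the handle eases forward up to 6 mm and goes slack; uncaught it keeps pulling
- buffer: black rubber stop, 30 mm disc, 10 mm thick, around the rod on the front of the rear bracket. Origin: centre of its front face. It must not be squeezed with more than 15 N (3 mm)
- sear: steel sear lever along the top of the tester, 124 x 12 mm. Origin: on its pivot (axis along the tester's y). Tooth at its rear end, 46 mm behind the pivot, lightly sprung down; it drops in front of the catch collar (44 mm disc on the rod, coned at the rear, its place on the rod set anew each time). Trip pad at its front end, 70 mm ahead of the pivot
- trip_pad (a point): centre of the top face of the trip pad (26 mm along x, 30 mm along y, 8 mm thick) at the front end of the sear lever, 101 mm above the desk. Pressed down about 7 to 10 mm with 5 to 11 N it lifts the tooth and fires the cocked striker; it stops dead at 14 mm. Not to be pressed with more than 25 N
- pointer (a joint): position of the drag indicator in m along the tester's +x, held by 3 N of friction wherever it is left; range 0 to 0.048. Its upright plate stands at tester x = 144 mm plus this value. It touches the resting striker's nose at 0.003 (pushed on to 0 it draws the striker back 3 mm). A full shot throws it to about 0.017 to 0.03
- flag (a point): centre of the top of the indicator's upright plate (8 mm along x, 30 mm along y, rising 34 mm above the 34 mm wide sliding block), 106 mm above the desk. Block top 72 mm above the desk; the block reaches 11 mm ahead of and behind the plate's centre
- magnifier: hand magnifier lying flat: ring of 94 mm, 12 mm high, with a 100 mm handle; origin under the lens centre
- tape: roll of tape lying flat, 96 mm across, 24 mm high; origin under its centre
- samples: stack of cut board samples, 120 x 90 x 22 mm; origin under its centre
- stapler: black stapler, 140 x 36 x 47 mm; origin under its centre
- clip: binder clip, 32 x 26 x 16 mm plus wire arms; origin under its body's centre

How it is judged (in metres and radians):
On the way, in this order (a step that is already met when the one before it is completed fails the run):
1. the indicator is slid back against the nose of the resting striker (within 6 mm of the end of its travel) (value of joint pointer below 0.006 m and value of joint striker below 0.004 m), for 0.2 s.
2. the striker is held drawn by its sear, nothing touching the handle, the indicator still at the nose end (value of joint striker above 0.034 m and contact force between each of the arm, the fingers and striker below 0.2 N and value of joint pointer below 0.006 m), for 0.5 s.
At the end, for the whole second after the job is handed in: The striker is fully forward again (draw under 4 mm) and the drag indicator stands thrown out by more than 10 mm; the robot touches nothing (value of joint striker below 0.004 m and value of joint pointer above 0.01 m).
It fails at once if the rubber stop is squeezed with more than 15 N (contact force between buffer and anything else above 15 N).
It fails at once if the sear lever is pressed with more than 25 N (contact force between any of the fingers, the arm and sear above 25 N).
It fails at once if the indicator is pushed by the robot while the striker is drawn (value of joint striker above 0.03 m and contact force between the fingers and pointer above 1 N).
It fails at once if something else on the desk is moved by more than 20 mm (distance of any of magnifier, tape, samples, stapler, clip from where it was at the start of the episode above 0.02 m).
It also fails if it takes over 69 s, if anything falls off the work surface, if the arm or the gripper's body presses on something with over 40 N, if the wrist force passes 120 N, or if a joint passes its speed limit or range.

## Working session

There is one attempt and no reset: what is moved stays moved. The work goes in short steps, Python scripts to look and compute and a shell command to move; the robot and the scene stay as the last step left them, time stands still between calls to the robot, and variables do not carry over. Pictures are saved under pics/ and viewed, at most 10 in all, crops included, and the job is handed in when it is done.

```bash
mkdir -p pics; cat > h.py <<'E'
import numpy as np,cv2
from station import arm
def snap(n,f):
    s=arm.snapshot(n); cv2.imwrite('pics/'+f+'.png',s['color'][:,:,::-1]); np.save('pics/'+f+'.npy',s,allow_pickle=True); return s
def load(f): return np.load('pics/'+f+'.npy',allow_pickle=True).item()
def ray(s,u,v):
    K=np.array([[s['fx'],0,s['cx']],[0,s['fy'],s['cy']],[0,0,1.]])
    p=cv2.undistortPoints(np.array([[[u,v]]],float),K,np.array(s['D'],float))[0,0]
    T=np.array(s['world_from_camera']); d=T[:3,:3]@np.array([p[0],-p[1],-1]); return T[:3,3],d
def onz(s,u,v,z):
    o,d=ray(s,u,v); return o+d*(z-o[2])/d[2]
E
python3 - <<'E'
from h import *
for n in('side','top'):
    s=snap(n,n+'0'); print(n,np.round(s['world_from_camera'],3).tolist(),s['fx'],s['D'])
st=arm.sense(); print(st['clock'],st['eef_pos'],np.round(st['eef_rot'],3),st['wrist_force'],st['grip_width'],arm.tcp_to_grasp)
E
```

```text
side [[-0.993, 0.039, -0.109, 0.509], [-0.113, -0.526, 0.843, 0.727], [-0.024, 0.85, 0.527, 0.563], [0.0, 0.0, 0.0, 1.0]] 529.2907121321676 [-0.02695833  0.          0.          0.          0.        ]
top [[0.025, 0.996, -0.087, 0.528], [-0.999, 0.022, -0.04, 0.005], [-0.038, 0.088, 0.995, 0.824], [0.0, 0.0, 0.0, 1.0]] 544.0923303542105 [0.01607149 0.         0.         0.         0.        ]
0.1 [ 0.14279711 -0.53064009  0.20443884] [[ 0.966  0.26  -0.   ]
 [ 0.26  -0.966  0.002]
 [ 0.    -0.002 -1.   ]] [-0.26058842  0.29318422  0.43333262] 0.09422977982029233 0.0188
```

View pics/top0.png

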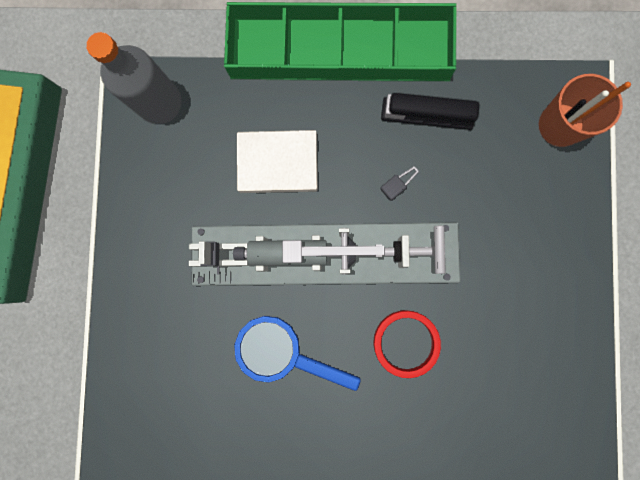

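View pics/side0.png

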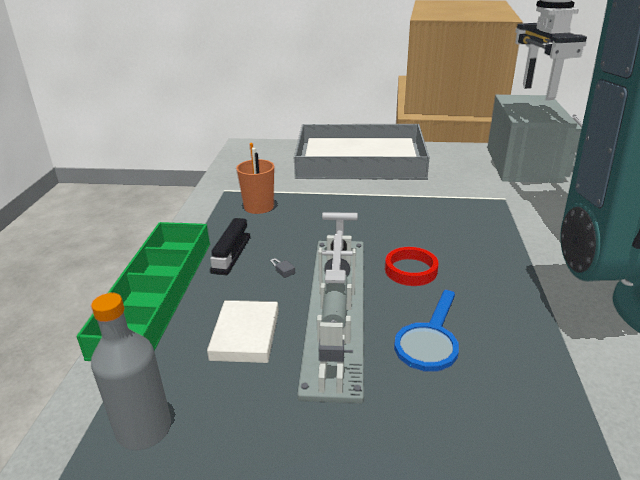

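The top view shows the tester lying with its firing direction to image left (+y). The base corners are near (192,227), (459,223), (460,282) and (193,286). The T-handle is at (440,249), the trip pad at (292,251) and the indicator near (213,254).

```bash
python3 - <<'E'
from h import *
s=load('top0'); t=s['color']; a=load('side0')
for u,v,z in [(192,227,.014),(459,223,.014),(460,282,.014),(193,286,.014),(440,249,.099),(292,251,.101),(213,254,.106)]:
    print((u,v),np.round(onz(s,u,v,z),4))
for u,v,z in [(339,216,.099),(337,270,.101)]: print('side',np.round(onz(a,u,v,z),4))
im=np.hstack([cv2.resize(t[210:300,185:285,::-1],(400,360),interpolation=3),cv2.resize(t[210:300,380:480,::-1],(400,360),interpolation=3)])
cv2.imwrite('pics/c1.png',im)
c=cv2.resize(a['color'][200:410,280:400,::-1],(343,600),interpolation=3);cv2.imwrite('pics/c2.png',c)
E
```

```text
(192, 227) [0.6024 0.2352 0.014 ]
(459, 223) [ 0.6168 -0.1644  0.014 ]
(460, 282) [ 0.5297 -0.1661  0.014 ]
(193, 286) [0.5138 0.2295 0.014 ]
(440, 249) [ 0.5724 -0.1218  0.099 ]
(292, 251) [0.5651 0.0744 0.101 ]
(213, 254) [0.5584 0.1792 0.106 ]
side [ 0.5693 -0.1079  0.099 ]
side [0.5597 0.0652 0.101 ]
```

View pics/c1.png

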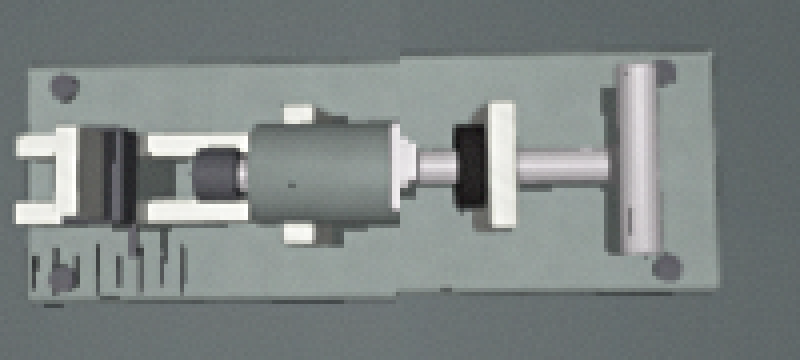

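View pics/c2.png

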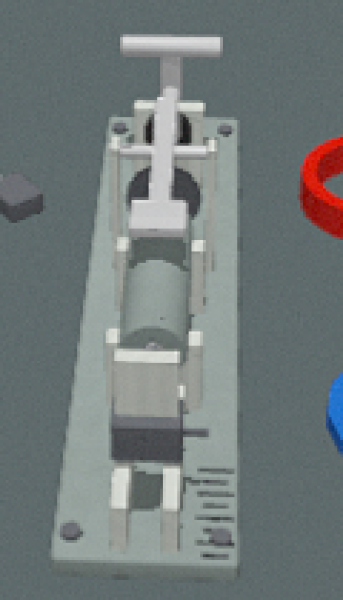

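The plate's top edge shows as a white strip at full-image (201,253). The block is the dark piece to its right. The crossbar and bracket match the described layout, with yaw about 92°.

```bash
cat >> h.py <<'E'
A=np.array([-.0376,.9993]); O=np.array([.5661,.0236]); P=np.array([-A[1],A[0]]) # tester x, origin, tester y
def tst(p): d=np.asarray(p)[:2]-O; return np.round([d@A*1e3,d@P*1e3],1)
def wld(x,y=0): return O+A*x/1e3+P*y/1e3
def go(x,y,z):  # shift in tool axes, cm
    st=arm.sense(); w=wld(x,y); d=np.array([*w,z/1e3])-st['eef_pos']
    print('need cm',np.round(np.array(st['eef_rot']).T@d*100,2))
def rep():
    st=arm.sense(); R=np.array(st['eef_rot']); f=np.array(st['wrist_force'])
    print('t',round(st['clock'],2),'tester mm',tst(st['eef_pos']),'z',round(st['eef_pos'][2]*1e3,1),'F along x,y,z',np.round([f[:2]@A,f[:2]@P,f[2]],2),'yaw',round(np.degrees(np.arctan2(R[1,0],R[0,0])),2),'w',round(st['grip_width']*1e3,1))
E
python3 - <<'E'
from h import *
s=load('top0');a=load('side0')
print('handle',tst(onz(s,440,249,.099)),'pad',tst(onz(s,292,251,.101)),'flag top',tst(onz(s,201.3,253,.106)))
# side: plate top edge px
u,v=280+147/343*120,200+355/600*210; print('side flag',tst(onz(a,u,v,.106)))
u,v=280+171/343*120,200+43/600*210; print('side handle',tst(onz(a,u,v,.097)))
u,v=280+159/343*120,200+212/600*210; print('side pad',tst(onz(a,u,v,.101)))
# rotated tool at target: shift in rotated frame
x=np.array([.9993,.0376]); y=np.array([.0376,-.9993])
d=wld(205)-arm.sense()['eef_pos'][:2]; print('after twist cm',d@x*100,d@y*100)
E
python3 -m crank '{"hand":[0,0],"slide":[[0,0,0],[0,0,0]],"twist":[[0,0,6.45],[0,0,6.45]]}' 20; python3 -c "
from h import *
rep();go(205,0,200)"
```

```text
handle [-145.5   -0.8] pad [50.8 -0.9] flag top [171.5   0.2]
side flag [173.6   2.6]
side handle [-138.7    3. ]
side pad [53.   3.2]
after twist cm 44.38460095645521 -74.29388505833442
clock: 0.27
eef_pos: [0.1428, -0.5308, 0.2047]
eef_rot: [[0.999, 0.032, -0.0], [0.032, -0.999, 0.001], [-0.0, -0.001, -1.0]]
wrist_force: [-0.2, 0.2, 0.6]
grip_width: 0.0842
gripper_force: 0.0
t 0.27 tester mm [-538.1  443.8] z 204.7 F along x,y,z [0.21 0.18 0.62] yaw 1.85 w 84.2
need cm [ 43.99 -74.54   0.57]
```

```bash
for i in 1; do
python3 -m crank '{"hand":[0,0,0,0,0,0,0,0,0],"slide":[[1.63,-2.76,0],[1.63,-2.76,0],[1.63,-2.76,0],[1.63,-2.76,0],[1.63,-2.76,0],[1.63,-2.76,0],[1.63,-2.76,0],[1.63,-2.76,0],[1.63,-2.76,0]],"twist":[[0,0,0],[0,0,0],[0,0,0],[0,0,0],[0,0,0],[0,0,0],[0,0,0],[0,0,0],[0,0,0]]}' >/dev/null
python3 -m crank '{"hand":[0,0,0,0,0,0,0,0,0],"slide":[[1.63,-2.76,0],[1.63,-2.76,0],[1.63,-2.76,0],[1.63,-2.76,0],[1.63,-2.76,0],[1.63,-2.76,0],[1.63,-2.76,0],[1.63,-2.76,0],[1.63,-2.76,0]],"twist":[[0,0,0],[0,0,0],[0,0,0],[0,0,0],[0,0,0],[0,0,0],[0,0,0],[0,0,0],[0,0,0]]}' >/dev/null
done; python3 -c "
from h import *
rep();go(205,0,200)"
```

```text
t 1.77 tester mm [-40.  150.2] z 205.1 F along x,y,z [-0.6   0.19  0.84] yaw 2.17 w 0.7
need cm [ 15.03 -24.49   0.5 ]
```

```bash
python3 -m crank '{"hand":[0,0,0,0,0,0,0,0,0,0],"slide":[[1.5,-2.4,0],[1.5,-2.4,0],[1.5,-2.4,0],[1.5,-2.4,0],[1.5,-2.4,0],[1.5,-2.4,0],[1.5,-2.4,0],[1.5,-2.4,0],[1.5,-2.4,0],[1.5,-2.4,0]],"twist":[[0,0,0],[0,0,0],[0,0,0],[0,0,0],[0,0,0],[0,0,0],[0,0,0],[0,0,0],[0,0,0],[0,0,0]]}' >/dev/null
python3 -m crank '{"hand":[0,0,0,0],"slide":[[0,0,3],[0,0,3],[0,0,3],[0,0,0]],"twist":[[0,0,0],[0,0,0],[0,0,0],[0,0,0]]}' >/dev/null
python3 -c "
from h import *
rep();go(205,0,86);snap('side','side1');snap('top','top1')
a=load('side1')['color'];t=load('top1')['color']
cv2.imwrite('pics/c3.png',np.hstack([cv2.resize(a[220:420,240:440,::-1],(400,400),interpolation=3),cv2.resize(t[160:310,150:300,::-1],(400,400),interpolation=3)]))"
```

```text
t 2.93 tester mm [197.4   5.3] z 106.8 F along x,y,z [-0.49  1.2  -1.1 ] yaw 2.18 w 0.6
need cm [ 0.57 -0.77  2.07]
```

View pics/c3.png

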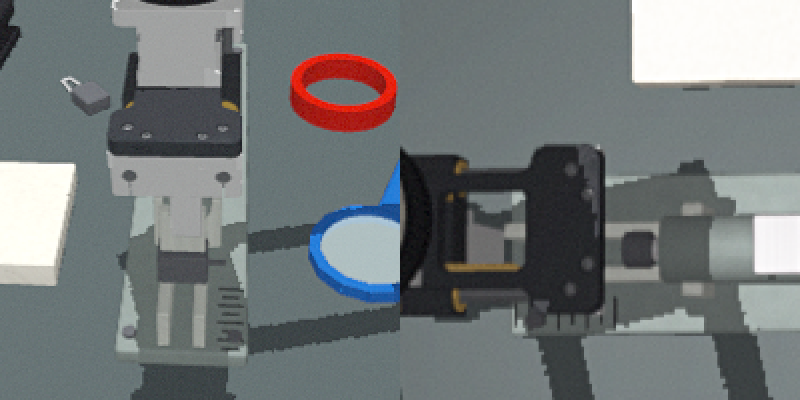

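The side crop shows the closed fingers in front of the upright plate, near (188,215). The tape, magnifier, samples and clip are untouched. Next I go down and push back.

```bash
python3 -m crank '{"hand":[0,0,0,0],"slide":[[0.5,-0.8,0],[0,0,1],[0,0,1],[0,0,0]],"twist":[[0,0,0],[0,0,0],[0,0,0],[0,0,0]]}' >/dev/null
python3 -c "
from h import *
rep()"
python3 -m crank '{"hand":[0,0,0,0,0,0,0],"slide":[[0,0.3,0],[0,0.3,0],[0,0.3,0],[0,0.3,0],[0,0.3,0],[0,0,0],[0,0,0]],"twist":[[0,0,0],[0,0,0],[0,0,0],[0,0,0],[0,0,0],[0,0,0],[0,0,0]]}' >/dev/null
python3 -c "
from h import *
rep()"

```

```text
t 3.37 tester mm [206.2  -3.9] z 93.9 F along x,y,z [ 0.04 -0.04  0.24] yaw 2.17 w 0.0
t 3.95 tester mm [191.1  -4.7] z 95.7 F along x,y,z [ 0.05 -0.16 -0.13] yaw 2.12 w 0.4
```

```bash
python3 -m crank '{"hand":[0,0,0,0,0,0],"slide":[[-0.3,0,0.9],[0,0.2,0],[0,0.2,0],[0,0.2,0],[0,0.2,0],[0,0,0]],"twist":[[0,0,0],[0,0,0],[0,0,0],[0,0,0],[0,0,0],[0,0,0]]}' >/dev/null
python3 -c "
from h import *
rep()"
python3 -m crank '{"hand":[0,0,0,0,0],"slide":[[0,0.2,0],[0,0.2,0],[0,0.2,0],[0,0.2,0],[0,0,0]],"twist":[[0,0,0],[0,0,0],[0,0,0],[0,0,0],[0,0,0]]}' >/dev/null
python3 -c "
from h import *
rep()"

```

```text
t 4.45 tester mm [183.5  -1.3] z 86.2 F along x,y,z [ 2.67  0.26 -1.88] yaw 2.16 w 0.5
t 4.87 tester mm [174.9  -1.6] z 86.5 F along x,y,z [ 1.64  1.21 -1.21] yaw 2.13 w 0.5
```

```bash
python3 -m crank '{"hand":[0,0,0,0,0],"slide":[[0,0.2,0],[0,0.2,0],[0,0.2,0],[0,0.15,0],[0,0,0]],"twist":[[0,0,0],[0,0,0],[0,0,0],[0,0,0],[0,0,0]]}' >/dev/null
python3 -c "
from h import *
rep()"
python3 -m crank '{"hand":[0,0,0],"slide":[[0,0.1,0],[0,0.1,0],[0,0,0]],"twist":[[0,0,0],[0,0,0],[0,0,0]]}' >/dev/null
python3 -c "
from h import *
rep();snap('top','top2');snap('side','side2')"

```

```text
t 5.28 tester mm [167.4  -1.6] z 86.5 F along x,y,z [ 2.11  0.95 -1.04] yaw 2.14 w 0.5
t 5.53 tester mm [165.7  -1.6] z 86.5 F along x,y,z [ 2.54  0.53 -0.58] yaw 2.15 w 0.5
```

```bash
for k in 1 2; do python3 -m crank '{"hand":[0,0,0],"slide":[[0,0.1,0],[0,0,0],[0,0,0]],"twist":[[0,0,0],[0,0,0],[0,0,0]]}' >/dev/null
python3 -c "
from h import *
rep()"; done

```

```text
t 5.88 tester mm [165.   -1.6] z 86.5 F along x,y,z [ 2.52  0.58 -0.04] yaw 2.16 w 0.2
t 6.13 tester mm [164.   -1.6] z 86.5 F along x,y,z [ 3.99  1.09 -1.18] yaw 2.16 w 0.5
```

```bash
for k in 1; do python3 -m crank '{"hand":[0,0,0],"slide":[[0,0.1,0],[0,0,0],[0,0,0]],"twist":[[0,0,0],[0,0,0],[0,0,0]]}' >/dev/null
python3 -c "
from h import *
rep();s=snap('top','top3');t=s['color'];t2=load('top0')['color']
f=lambda t:cv2.resize(t[210:300,185:285,::-1],(400,360),interpolation=3)
cv2.imwrite('pics/c4.png',np.hstack([f(t2),f(t)]))"; done

```

```text
t 6.38 tester mm [162.9  -1.6] z 86.5 F along x,y,z [ 4.32  0.19 -0.76] yaw 2.16 w 0.5
```

View pics/c4.png

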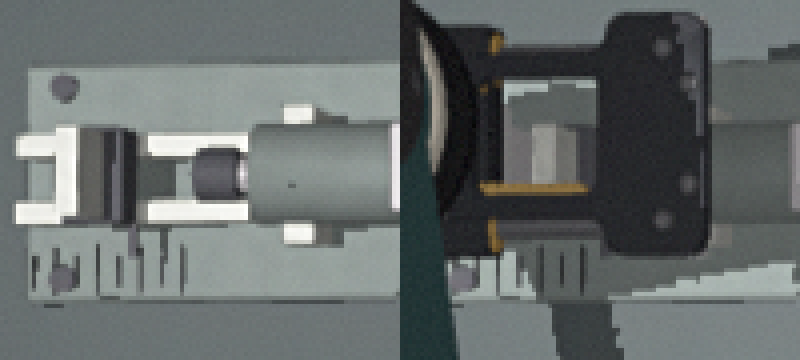

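The force rose from 2.5 N to 4.3 N near TCP x=164, which suggests the nose is touched. I back off and check.

```bash
python3 -m crank '{"hand":[0,0,0,0,0,0,0,0,0],"slide":[[0,0,0],[0,-0.5,0],[0,-0.8,0],[0,-0.8,0],[0,0,-2],[0,0,-2.5],[0,0,-2.5],[-3,0,0],[-4,0,0]],"twist":[[0,0,0],[0,0,0],[0,0,0],[0,0,0],[0,0,0],[0,0,0],[0,0,0],[0,0,0],[0,0,0]]}' >/dev/null
python3 -m crank '{"hand":[0,0.3,0.3,0.3,0.3,0.3,0.3,0.3,0.3],"slide":[[-4,0,0],[-1,4,0],[0,4,0],[0,4,0],[0,4,0],[0,4,0],[0,4,0],[0,4,0],[0,2,0]],"twist":[[0,0,0],[0,0,0],[0,0,0],[0,0,0],[0,0,0],[0,0,0],[0,0,0],[0,0,0],[0,0,0]]}' >/dev/null
python3 -c "
from h import *
rep();go(-147,0,130);s=snap('top','top4');t=s['color'];t2=load('top0')['color']
f=lambda t:cv2.resize(t[210:300,185:285,::-1],(400,360),interpolation=3)
g=lambda t:cv2.resize(t[210:300,380:480,::-1],(400,360),interpolation=3)
cv2.imwrite('pics/c5.png',np.hstack([f(t),g(t)]))"

```

```text
t 7.93 tester mm [-120.1  118.6] z 156.9 F along x,y,z [-0.49  0.21  0.17] yaw 1.97 w 28.2
need cm [11.87  2.64  2.7 ]
```

View pics/c5.png

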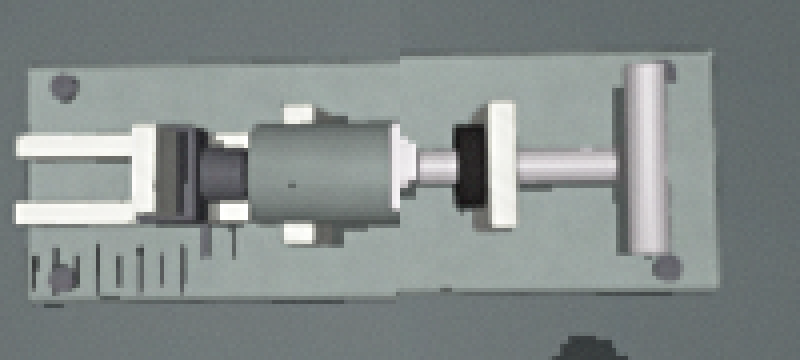

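The indicator now sits against the nose. The plate strip moved from x=65 to 144 in the crop, and the handle shifted about 1.5 px, or 2 mm, back, so step 1 is met. Now I go over the handle.

```bash
python3 -m crank '{"hand":[0.3,0.3,0.3,0.3,0.3,0.3],"slide":[[3,0.7,0],[3,0.7,0],[3,0.7,0],[2.9,0.7,0],[0,0,2],[0,0,0]],"twist":[[0,0,0],[0,0,0],[0,0,0],[0,0,0],[0,0,0],[0,0,0]]}' >/dev/null
python3 -c "
from h import *
rep();go(-148,0,73);s=snap('top','top5');snap('side','side5');a=load('side5')['color'];t=s['color']
cv2.imwrite('pics/c6.png',np.hstack([cv2.resize(a[140:320,250:430,::-1],(400,400),interpolation=3),cv2.resize(t[180:320,370:510,::-1],(400,400),interpolation=3)]))"

```

```text
t 8.48 tester mm [-143.3   -0.2] z 132.4 F along x,y,z [ 0.48  0.77 -2.06] yaw 2.2 w 28.0
need cm [0.02 0.48 5.94]
```

View pics/c6.png

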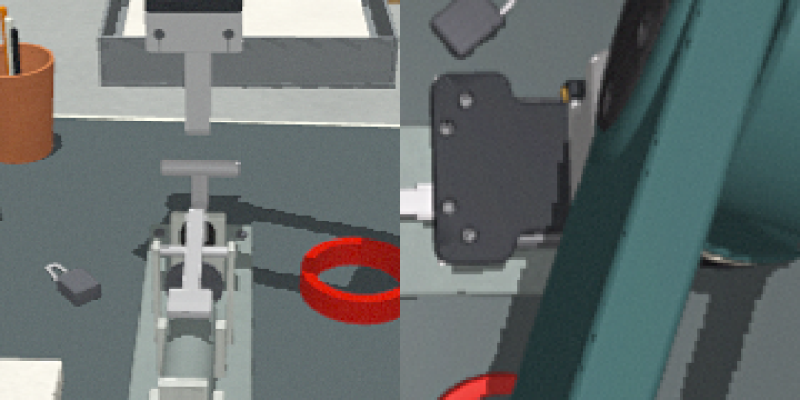

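The fingers are centred over the crossbar. In the side crop the finger is at (198,130) and the bar at (200,168).

```bash
python3 -m crank '{"hand":[0.3,0.3,0.3,0.3],"slide":[[0,0.5,1],[0,0,1],[0,0,1],[0,0,0]],"twist":[[0,0,0],[0,0,0],[0,0,0],[0,0,0]]}' >/dev/null
python3 -c "
from h import *
rep()"
python3 -m crank '{"hand":[0.3,0.3,0.3,0.3,0.3],"slide":[[0,0,0.5],[0,0,0.8],[0,0,0.8],[0,0,0.7],[0,0,0]],"twist":[[0,0,0],[0,0,0],[0,0,0],[0,0,0],[0,0,0]]}' >/dev/null
python3 -c "
from h import *
rep();go(-148,0,74)"

```

```text
t 8.92 tester mm [-148.6    1.4] z 103.7 F along x,y,z [ 0.58 -0.89 -0.64] yaw 2.14 w 28.1
t 9.33 tester mm [-148.7    0.7] z 76.1 F along x,y,z [ 0.34  0.1  -0.02] yaw 2.15 w 28.4
need cm [ 0.07 -0.07  0.21]
```

```bash
python3 -m crank '{"hand":[0.3,0.3,0.3,0.3,0.3,0.3],"slide":[[0,0.3,0],[0,0.3,0],[0,0.3,0],[0,0.3,0],[0,0,0],[0,0,0]],"twist":[[0,0,0],[0,0,0],[0,0,0],[0,0,0],[0,0,0],[0,0,0]]}' >/dev/null
python3 -c "
from h import *
rep()"
for k in 1 2 3; do python3 -m crank '{"hand":[0.3,0.3,0.3,0.3],"slide":[[0,0.3,0],[0,0.3,0],[0,0.1,0],[0,0,0]],"twist":[[0,0,0],[0,0,0],[0,0,0],[0,0,0]]}' >/dev/null
python3 -c "
from h import *
rep()"; done

```

```text
t 9.83 tester mm [-161.1   -0.8] z 78.7 F along x,y,z [ 1.62  0.18 -0.81] yaw 2.14 w 28.0
t 10.17 tester mm [-168.    -0.7] z 78.6 F along x,y,z [ 3.1  -0.29 -0.45] yaw 2.15 w 28.2
t 10.5 tester mm [-174.4   -0.8] z 78.6 F along x,y,z [ 5.15 -0.09  0.69] yaw 2.17 w 28.1
t 10.83 tester mm [-180.7   -0.7] z 78.6 F along x,y,z [ 7.71 -0.83  0.84] yaw 2.18 w 28.4
```

```bash
for k in 1 2 3 4; do python3 -m crank '{"hand":[0.3,0.3,0.3],"slide":[[0,0.1,0],[0,0.1,0],[0,0,0]],"twist":[[0,0,0],[0,0,0],[0,0,0]]}' >/dev/null
python3 -c "
from h import *
rep()"; done

```

```text
t 11.08 tester mm [-182.2   -0.8] z 78.6 F along x,y,z [ 7.32 -0.7   0.74] yaw 2.2 w 28.3
t 11.33 tester mm [-183.1   -0.7] z 78.5 F along x,y,z [ 9.26 -0.79  1.96] yaw 2.22 w 28.3
t 11.58 tester mm [-184.6   -0.7] z 78.5 F along x,y,z [10.68 -1.39  1.83] yaw 2.24 w 28.4
t 11.83 tester mm [-186.2   -0.7] z 78.5 F along x,y,z [11.4  -0.21  1.9 ] yaw 2.25 w 28.3
```

```bash
for k in 1 2 3 4 5; do python3 -m crank '{"hand":[0.3,0.3,0.3],"slide":[[0,0.1,0],[0,0.1,0],[0,0,0]],"twist":[[0,0,0],[0,0,0],[0,0,0]]}' >/dev/null
python3 -c "
from h import *
rep()"; done

```

```text
t 12.08 tester mm [-187.7   -0.7] z 78.4 F along x,y,z [12.8  -0.42  1.71] yaw 2.26 w 28.1
t 12.33 tester mm [-189.3   -0.7] z 78.4 F along x,y,z [12.48 -0.44  3.03] yaw 2.27 w 28.6
t 12.58 tester mm [-192.2   -0.7] z 78.5 F along x,y,z [9.66 0.4  2.12] yaw 2.27 w 28.4
t 12.83 tester mm [-194.    -0.7] z 78.4 F along x,y,z [11.6  -1.22  1.03] yaw 2.25 w 28.7
t 13.08 tester mm [-195.8   -0.7] z 78.4 F along x,y,z [11.51 -0.37  3.39] yaw 2.26 w 28.0
```

```bash
for k in 1 2 3; do python3 -m crank '{"hand":[0.3,0.3,0.3],"slide":[[0,0.1,0],[0,0.1,0],[0,0,0]],"twist":[[0,0,0],[0,0,0],[0,0,0]]}' >/dev/null
python3 -c "
from h import *
rep()"; done

```

```text
t 13.33 tester mm [-197.8   -0.7] z 78.4 F along x,y,z [11.95  0.61  2.55] yaw 2.26 w 28.2
t 13.58 tester mm [-199.6   -0.7] z 78.4 F along x,y,z [12.88 -0.66  1.98] yaw 2.26 w 28.5
t 13.83 tester mm [-201.3   -0.7] z 78.4 F along x,y,z [12.79 -0.46  2.26] yaw 2.27 w 28.3
```

```bash
for k in 1 2; do python3 -m crank '{"hand":[0.3,0.3,0.3],"slide":[[0,0.1,0],[0,0,0],[0,0,0]],"twist":[[0,0,0],[0,0,0],[0,0,0]]}' >/dev/null
python3 -c "
from h import *
rep()"; done

```

```text
t 14.08 tester mm [-202.2   -0.7] z 78.4 F along x,y,z [13.71 -0.54  2.84] yaw 2.27 w 28.2
t 14.33 tester mm [-203.2   -0.7] z 78.4 F along x,y,z [13.54 -0.27  2.91] yaw 2.28 w 28.2
```

```bash
for k in 1 2; do python3 -m crank '{"hand":[0.3,0.3,0.3],"slide":[[0,0.1,0],[0,0,0],[0,0,0]],"twist":[[0,0,0],[0,0,0],[0,0,0]]}' >/dev/null
python3 -c "
from h import *
rep()"; done

```

```text
t 14.58 tester mm [-204.2   -0.7] z 78.4 F along x,y,z [12.59 -0.11  2.22] yaw 2.27 w 28.1
t 14.83 tester mm [-205.2   -0.7] z 78.4 F along x,y,z [13.26 -0.07  2.88] yaw 2.27 w 28.5
```

```bash
python3 -m crank '{"hand":[0.3,0.3,0.3],"slide":[[0,0.1,0],[0,0,0],[0,0,0]],"twist":[[0,0,0],[0,0,0],[0,0,0]]}' >/dev/null
python3 -c "
from h import *
rep()"

```

```text
t 15.08 tester mm [-205.5   -0.7] z 78.4 F along x,y,z [14.15  0.28  2.25] yaw 2.29 w 28.3
```

```bash
python3 -m crank '{"hand":[0.3,0.3,0.3],"slide":[[0,0.05,0],[0,0,0],[0,0,0]],"twist":[[0,0,0],[0,0,0],[0,0,0]]}' >/dev/null
python3 -c "
from h import *
rep()"

```

```text
t 15.33 tester mm [-205.7   -0.7] z 78.4 F along x,y,z [15.29  0.1   3.38] yaw 2.3 w 28.6
```

The last two steps moved only 0.3 and 0.2 mm while the force rose, which is the rubber stop. Ease forward.

```bash
for k in 1 2 3; do python3 -m crank '{"hand":[0.3,0.3,0.3],"slide":[[0,-0.15,0],[0,-0.15,0],[0,0,0]],"twist":[[0,0,0],[0,0,0],[0,0,0]]}' >/dev/null
python3 -c "
from h import *
rep()"; done

```

```text
t 15.58 tester mm [-203.5   -0.7] z 78.4 F along x,y,z [13.32 -0.82  2.57] yaw 2.29 w 28.7
t 15.83 tester mm [-202.1   -0.7] z 78.5 F along x,y,z [9.34 0.36 2.46] yaw 2.26 w 28.3
t 16.08 tester mm [-201.9   -0.7] z 78.6 F along x,y,z [ 4.25 -0.54  0.43] yaw 2.2 w 28.4
```

```bash
python3 -m crank '{"hand":[0.3,0.3,0.3,0.3,0.3],"slide":[[0,-0.2,0],[0,-0.2,0],[0,-0.2,0],[0,-0.1,0],[0,0,0]],"twist":[[0,0,0],[0,0,0],[0,0,0],[0,0,0],[0,0,0]]}' >/dev/null
python3 -c "
from h import *
rep()"
```

```text
t 16.5 tester mm [-196.    -0.5] z 78.5 F along x,y,z [ 0.52  0.09 -0.21] yaw 2.14 w 27.9
```

The handle is slack and free. I raise straight up and move toward the trip pad.

```bash
python3 -m crank '{"hand":[0.3,0.3,0.3,0.3,0.3,0.3,0.3,0.3],"slide":[[0,0,-1],[0,0,-1.5],[0,0,-2],[0,0,-2],[0,0,-1],[0,0,0],[0,0,0],[0,0,0]],"twist":[[0,0,0],[0,0,0],[0,0,0],[0,0,0],[0,0,0],[0,0,0],[0,0,0],[0,0,0]]}' >/dev/null
python3 -m crank '{"hand":[0,0,0,0,0,0,0,0],"slide":[[0,-3,0],[0,-3.5,0],[0,-3.5,0],[0,-3.5,0],[0,-3.5,0],[0,-3.5,0],[0,-3.5,0],[0,0,0]],"twist":[[0,0,0],[0,0,0],[0,0,0],[0,0,0],[0,0,0],[0,0,0],[0,0,0],[0,0,0]]}' >/dev/null
python3 -c "
from h import *
rep();go(51,0,115);s=snap('top','top6');t=s['color']; snap('side','side6');a=load('side6')['color']
cv2.imwrite('pics/c7.png',np.hstack([cv2.resize(a[140:380,250:430,::-1],(300,400),interpolation=3),cv2.resize(t[180:320,370:510,::-1],(400,400),interpolation=3)]))"

```

```text
t 17.83 tester mm [50.4  0.9] z 151.5 F along x,y,z [-0.48 -0.51  0.19] yaw 2.55 w 0.5
need cm [ 0.1  -0.05  3.65]
```

View pics/c7.png

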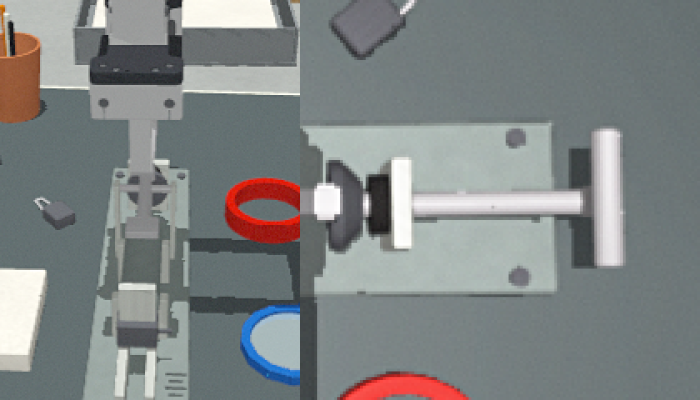

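The crossbar stays back at crop (607,197) with the tooth in front of the collar, so the striker is cocked. Now I press the pad gently.

```bash
python3 -m crank '{"hand":[0,0,0,0,0,0,0],"slide":[[0,0,1.2],[0,0,1.2],[0,0,1],[0,0,0.6],[0,0,0.3],[0,0,0],[0,0,0]],"twist":[[0,0,0],[0,0,0],[0,0,0],[0,0,0],[0,0,0],[0,0,0],[0,0,0]]}' >/dev/null
python3 -c "
from h import *
rep()"
for k in 1 2 3; do python3 -m crank '{"hand":[0,0,0],"slide":[[0,0,0.1],[0,0,0.1],[0,0,0]],"twist":[[0,0,0],[0,0,0],[0,0,0]]}' >/dev/null
python3 -c "
from h import *
rep()"; done
```

```text
t 18.52 tester mm [44.  -0.6] z 110.3 F along x,y,z [0.49 0.06 0.06] yaw 2.12 w 0.5
t 18.77 tester mm [44.4 -0.8] z 108.9 F along x,y,z [0.03 0.44 0.58] yaw 2.16 w 0.4
t 19.02 tester mm [44.4 -0.5] z 106.3 F along x,y,z [-0.6   0.15  0.31] yaw 2.16 w 0.7
t 19.27 tester mm [44.4 -0.4] z 104.2 F along x,y,z [1.01 0.67 0.52] yaw 2.16 w 0.3
```

```bash
python3 -m crank '{"hand":[0,0,0,0],"slide":[[0,-0.3,0],[0,-0.3,0],[0,0,0],[0,0,0]],"twist":[[0,0,0],[0,0,0],[0,0,0],[0,0,0]]}' >/dev/null
for k in 1 2 3 4; do python3 -m crank '{"hand":[0,0,0],"slide":[[0,0,0.1],[0,0,0.1],[0,0,0]],"twist":[[0,0,0],[0,0,0],[0,0,0]]}' >/dev/null
python3 -c "
from h import *
rep()"; done
```

```text
t 19.85 tester mm [50.3 -0.4] z 102.1 F along x,y,z [ 0.1  -0.25  0.  ] yaw 2.16 w 0.8
t 20.1 tester mm [50.3 -0.7] z 101.3 F along x,y,z [0.35 1.54 3.73] yaw 2.15 w 0.7
t 20.35 tester mm [50.4 -0.8] z 100.2 F along x,y,z [0.42 3.16 5.82] yaw 2.16 w 0.1
t 20.6 tester mm [50.5 -0.9] z 98.3 F along x,y,z [1.19 2.65 8.24] yaw 2.16 w 0.5
```

```bash
for k in 1 2 3 4; do python3 -m crank '{"hand":[0,0,0],"slide":[[0,0,0.1],[0,0,0],[0,0,0]],"twist":[[0,0,0],[0,0,0],[0,0,0]]}' >/dev/null
python3 -c "
from h import *
rep()"; done
```

```text
t 20.85 tester mm [50.6 -0.9] z 97.3 F along x,y,z [0.47 3.22 7.64] yaw 2.16 w 0.5
t 21.1 tester mm [50.6 -0.9] z 96.4 F along x,y,z [0.81 3.03 8.1 ] yaw 2.16 w 0.7
t 21.35 tester mm [50.7 -0.9] z 95.3 F along x,y,z [0.32 2.24 7.06] yaw 2.17 w 0.4
t 21.6 tester mm [50.5 -1.1] z 93.5 F along x,y,z [0.16 0.31 2.35] yaw 2.16 w 0.4
```

The force dropped from 7 N to 2.4 N at 7.5 mm of press, which suggests it fired. I retreat and check.

```bash
python3 -m crank '{"hand":[0,0,0,0,0,0,0,0,0],"slide":[[0,0,-1],[0,0,-2],[0,0,-3],[0,0,-3],[-3,0,0],[-4,0,0],[-4,0,0],[-4,0,0],[-4,0,0]],"twist":[[0,0,0],[0,0,0],[0,0,0],[0,0,0],[0,0,0],[0,0,0],[0,0,0],[0,0,0],[0,0,0]]}' >/dev/null
python3 -m crank '{"hand":[0,0,0,0],"slide":[[0,0,0],[0,0,0],[0,0,0],[0,0,0]],"twist":[[0,0,0],[0,0,0],[0,0,0],[0,0,0]]}' >/dev/null
python3 -c "
from h import *
rep();t=snap('top','top7')['color']
cv2.imwrite('pics/c8.png',np.hstack([cv2.resize(t[210:300,185:285,::-1],(400,360),interpolation=3),cv2.resize(t[210:300,380:480,::-1],(400,360),interpolation=3)]))"
```

```text
t 22.68 tester mm [ 50.3 188.1] z 182.8 F along x,y,z [-0.67 -0.03 -0.58] yaw 2.14 w 0.6
```

View pics/c8.png

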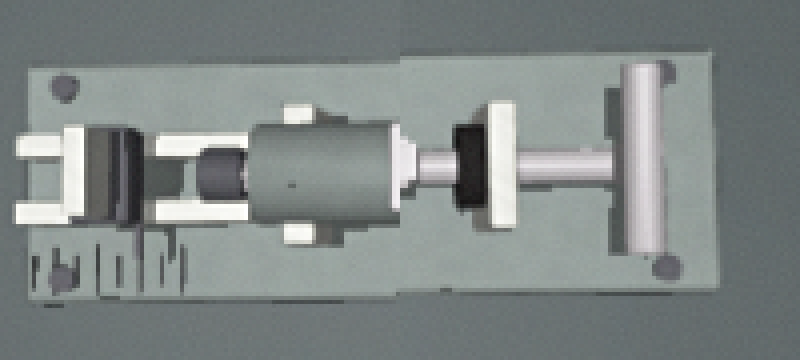

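The indicator was thrown out to about 25 mm, with its strip at crop x=73. The handle is back within about 1.5 mm of rest and the robot is clear.

```bash
python3 -c "
from station import arm
print(arm.close_job())"
```

```text
the job is handed in; nothing more can be done
None
```

The check shot is done and the job handed in (no verdict was returned): the striker cocked at the first firm resistance of the stop, a gentle trip (at most about 8 N) fired it, and it now rests within about 1.5 mm of fully forward with the indicator thrown out about 25 mm and no disturbance to the other desk items seen.

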